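# Count to the third gap and load the pineapple pack

## Task

Run a fingertip along the rack's ticket rail, on the robot's side, from the green end, touching the rail over the first, the second and then the third gap to count them. Then push the clear pack of pineapple that stands loose on the counter between the rack and the robot into that third gap, straight in until it rests against the wire back stop. Only push the pack: it must stay on the counter, never lifted or tipped, and everything else stays where it is.

Things in the scene. Friction and masses are not known exactly. Their poses are not given: they have to be found in the camera images.
- rack: Black wire divider rack fixed on the counter: 560 wide, 107 deep, 83 mm high, green panel on its left (+y) end. Six hoops of 6 mm wire, 112 mm apart, make five gaps open above; the counter is their floor. Origin on the counter under the middle of the ticket rail's front face; x points into the gaps, away from the robot, y along the rail to the green end. Hoops begin at x = 9 mm. Some gaps hold packs
- rail1: Black ticket holder with a blank white and yellow ticket: the rigid piece of rail across the mouth of the first gap, by the green end. 111 long, 24 high (57 to 81 mm above the counter), 8 mm thick. Five in line, 1 mm apart, faces flush, make the rail; packs pass under it. Origin at the middle of its front face, axes as the rack's. To count, touch it without touching the next piece
- rail2: The same piece of rail over the second gap; origin at the middle of its front face
- rail3: The same piece of rail over the third gap, the middle one of five; origin at the middle of its front face, at x = 0, y = 0 of the rack
- gap3 (a point): The third gap's back end: point on the counter midway between its two hoops, at the face of the wire back stop, 101 mm behind the rail's front face (x of the rack). The gap is 106 mm clear; axes as the rack's. The other gaps are the same, their middles 112 mm apart along y
- punnet: Clear lidded pack with two yellow peeled pineapple pieces and a blank sticker: 105 (x) x 95 (y) x 50 mm high, 0.18 to 0.34 kg, firm upright sides, slides with 1 to 3 N. Origin at the centre of its underside, x along its length. Stands loose before the fourth and fifth gaps, turned up to 12 degrees from the rack. It goes in lengthwise; at the back stop its near face is 4 mm in front of the rail's
- papaya: clear lidded pack of orange papaya pieces, 90 (x) x 92 (y) x 45 mm high, origin at the centre of its underside. It may start in any one of these places: home in the first gap, home in the fourth gap, or standing beside the green end of the rack. Leave it where it is
- melon: clear lidded pack of pale green melon pieces, 90 (x) x 92 (y) x 45 mm high, origin at the centre of its underside. It may start in any one of these places: home in the first gap, home in the fourth gap, or standing beside the green end of the rack. Leave it where it is
- berries: clear lidded pack of red berries, 90 (x) x 92 (y) x 45 mm high, origin at the centre of its underside. It may start in any one of these places: home in the first gap, home in the fourth gap, or standing beside the green end of the rack. Leave it where it is
- juice: Upright teal bottle with a red cap, 66 mm across, 140 mm high, origin at the centre of its underside; stands well to the right, nearer the robot. Leave it where it is
- cup: White open cup, 72 mm across at the rim, 75 mm high, origin at the centre of its underside; stands to the right of the pineapple pack. Leave it where it is
- labels: Roll of white labels lying flat, 76 mm across, 30 mm high, origin at the centre of its underside; lies on the counter in front of the second gap or so. Leave it where it is
- pineapple: Whole pineapple standing upright, 108 mm across, 225 mm high with its green crown, origin at the centre of its underside; stands well to the left. Leave it where it is
Things that resemble listed ones, but are neither listed nor needed, are in the scene too. What is shaped like the punnet but blue or purple is not meant.

How it is judged:
By the outcome, as a careful person would: the job done as asked, in the order asked, and still so for the second after the job is handed in, with the robot touching nothing.
It also fails if it takes over 72 s, if anything falls off the work surface, if the arm or the gripper's body presses on something with over 40 N, if the wrist force passes 120 N, or if a joint passes its speed limit or range.

## Robot

A 6-joint arm with a two-finger parallel gripper is mounted at the origin on the work surface. World frame = base frame: x ahead of the robot, y to its left, z up, the work surface at z = 0. Lengths are in mm, angles in rad, forces in N, time in s.
With the tool pointing down it reaches from about 300 to 750 mm from the base axis. Payload 8.5 kg.
Tool frame: the origin (TCP) lies on the centre line of the jaws, within the pads' length; the fingertips stand 17 mm ahead of it and the grasp point (between the pads) lies 2 mm behind it; z points along the fingers, y is the direction in which the jaws open and shut (so a half turn about z gives the same grasp; the last joint's range is limited). The gripper opens to 88 mm and grips with 3 to 60 N. Pads are 18 mm wide; open, the fingers measure 123 mm over their backs; the gripper's body (75 mm by 187 mm) begins 45 mm behind the grasp point.
Start: joints at [1.081, 0.381, 1.297, -0, 1.464, -0.215], TCP at [149.237, 529.348, 255.748] pointing down, gripper open.
Joint ranges: [-3.11, 3.11], [-0.89, 2.33], [0.22, 2.48], [-1.42, 4.56], [0.17, 2.85], [-2.88, 2.88]. Speed limits (rad/s): [2.39, 2.39, 3.14, 3.14, 3.14, 3.14].

## Interface

Orientations are given as a rotation vector (axis times angle).
In Python, from plant import read_state, get_image, sign_off gives the robot as it stands.
- The arm moves only by the shell command python3 -m handwheel 'ROWS' [FORCE]. ROWS is JSON, a list of rows, each a list of 5 numbers: the shift along the tool's x, y, z in m, then the turn about the tool's z in rad, then the finger opening in m, from 0 to 0.0881. In form: [[x, y, z, spin, gripper], ...]. A call has 1 to 12 rows; each row is the pose to reach, as a shift and turn from the pose commanded when the call began, along the tool's axes at that moment; what a row does not reach only later rows make up. A row lasts 1/12 s, in which the tool goes at most 41.7 mm and 7.16 degrees, less where a joint would pass 70% of its speed; a pose out of reach is approached as far as the arm can. A call with a gripper value outside its range is refused whole. The fingers move at their own pace and stop on an object; FORCE is the grip in N (left out, the last holds). Time passes only in rows, so rows that repeat a pose let the fingers close. It gives the time, the measured TCP pose, the force and the opening at its end, in the units of the state.
- read_state(): the state, without advancing time (a new reading comes with each control period).
- get_image(name): name is "side" or "top" or "wrist"; returns a dict with "frame" (400x640x3 uint8, red, green, blue), "mtx" (3x3 intrinsics, pixels), "dist_coeffs" ([k1, k2, p1, p2, k3] as OpenCV has them; the pictures are not rectified), "cam_to_world" (4x4, takes a point from camera to world coordinates); the wrist camera has in their place "mount" (4x4, takes a point from camera to tool coordinates, whose origin is the TCP and whose axes are the flange's). Camera axes: x right, y down, z forward; pixel columns grow to the right and rows downward; lengths in mm; the calibration is good to about 2 mm. A picture is of the moment at which its call begins: read the wrist's pose just before it. There is no depth.
- sign_off(): hands the job in, once; it reports no verdict.
The state is a dict: "clock": time; "joints": joint angles; "qd": joint speeds; "joint_efforts": joint torques, N m; "position": TCP position; "eef_rot": TCP orientation; "force": force on the tool from outside, world axes, zero at the start; "torque": the same for the moment, N m; "width": finger opening in mm.
Only numpy, scipy, OpenCV 4.12 (cv2) and the standard library are available. Lean on these libraries where they do the work, as an engineer would, in place of code of your own. Each camera call takes 0.05 s, during which the arm holds its last target. There are 200 camera calls.

## Working session

There is one attempt and no reset: what is moved stays moved. The work goes in short steps, Python scripts to look and compute and a shell command to move; the robot and the scene stay as the last step left them, time stands still between calls to the robot, and variables do not carry over. Pictures are saved under pics/ and viewed, about 8 in all and at most 12, crops included, and the job is handed in when it is done.

```bash
mkdir -p pics; ls
python3 - <<'E'
from plant import *
import cv2,pickle
s=read_state();print({k:s[k] for k in('clock','position','eef_rot','force','width')})
d={}
for n in('top','side'):
    i=get_image(n);d[n]=i;cv2.imwrite(f'pics/{n}0.png',i['frame'][:,:,::-1]);print(n,i['mtx'],i['cam_to_world'],i['dist_coeffs'])
pickle.dump(d,open('d0.pkl','wb'))
E
```

```text
pics
{'clock': 0.0, 'position': array([149.11361715, 529.1248081 , 255.16907043]), 'eef_rot': array([-4.30213072e-01, -3.11151412e+00,  2.08343121e-03]), 'force': array([-0.92758637, -0.08548795, -0.3916988 ]), 'width': 88.2230513410566}
top [[455.91541316   0.         309.36322035]
 [  0.         455.91541316 202.28804819]
 [  0.           0.           1.        ]] [[ 3.01644924e-02 -9.90450344e-01  1.34529621e-01  3.46319284e+02]
 [-9.99524102e-01 -3.07586519e-02 -2.33985778e-03  4.30847225e+01]
 [ 6.45546274e-03 -1.34395018e-01 -9.90906810e-01  1.41956591e+03]
 [ 0.00000000e+00  0.00000000e+00  0.00000000e+00  1.00000000e+00]] [-0.04598884  0.          0.          0.          0.        ]
side [[515.54825916   0.         326.13664954]
 [  0.         515.54825916 203.05410333]
 [  0.           0.           1.        ]] [[ 9.95942505e-01 -7.15105325e-02  5.46330465e-02  4.50155117e+02]
 [-8.72361904e-02 -6.18093931e-01  7.81248833e-01 -1.17289598e+03]
 [-2.20991656e-02 -7.82844899e-01 -6.21824325e-01  1.02928309e+03]
 [ 0.00000000e+00  0.00000000e+00  0.00000000e+00  1.00000000e+00]] [-0.03573349  0.          0.          0.          0.        ]
```

View pics/top0.png

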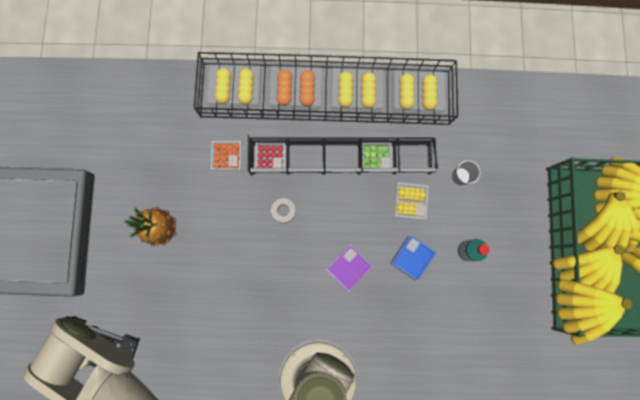

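View pics/side0.png

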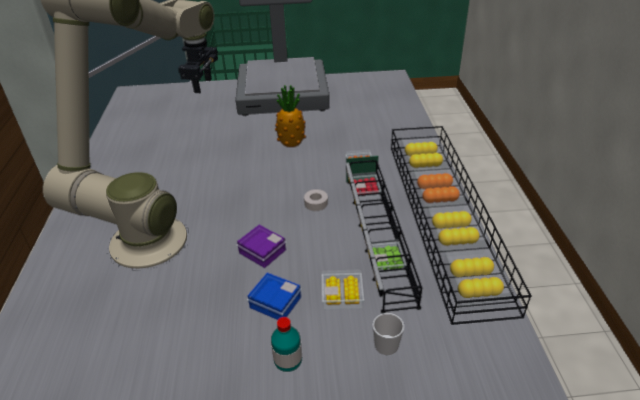

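The top view shows the rack at columns 248–437, rows 137–174. The green end is on the left, with berries in gap 1 and melon in gap 4. The pineapple pack is at about (411,201), the labels at (283,210) and the cup at (467,173). Next I'll take an enlarged crop.

```bash
cat > h.py <<'E'
import cv2,numpy as np
def cast(im,uv,z):
    uv=np.float64(uv).reshape(-1,1,2)
    n=cv2.undistortPoints(uv,im['mtx'],np.float64(im['dist_coeffs'])).reshape(-1,2)
    T=np.array(im['cam_to_world']);r=np.c_[n,np.ones(len(n))]@T[:3,:3].T
    return T[:3,3]+r*((z-T[2,3])/r[:,2])[:,None]
def proj(im,P):
    T=np.linalg.inv(im['cam_to_world'])
    return cv2.projectPoints(np.float64(P).reshape(-1,1,3),cv2.Rodrigues(T[:3,:3])[0],T[:3,3],im['mtx'],np.float64(im['dist_coeffs']))[0].reshape(-1,2)
E
python3 - <<'E'
import pickle,cv2
d=pickle.load(open('d0.pkl','rb'))
f=d['top']['frame'][125:235,240:445,::-1]
cv2.imwrite('pics/c1.png',cv2.resize(f,None,fx=3.9,fy=3.9,interpolation=cv2.INTER_CUBIC))
f=d['side']['frame'][140:320,300:440,::-1]
cv2.imwrite('pics/c2.png',cv2.resize(f,None,fx=3.3,fy=3.3,interpolation=cv2.INTER_CUBIC))
E
```

```text
(no output)
```

View pics/c1.png

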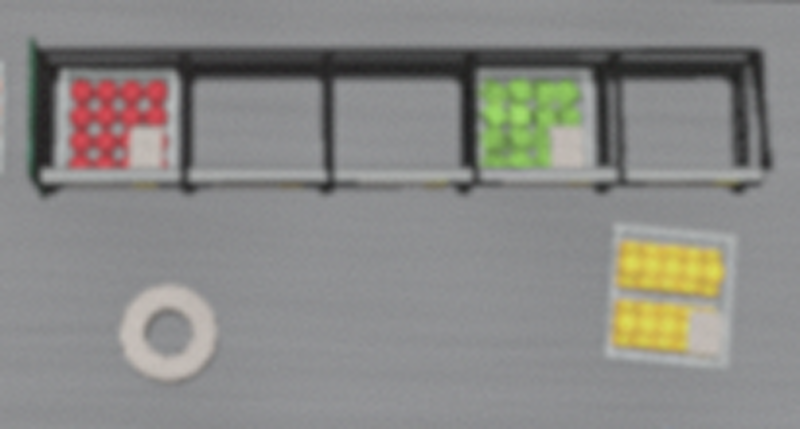

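View pics/c2.png

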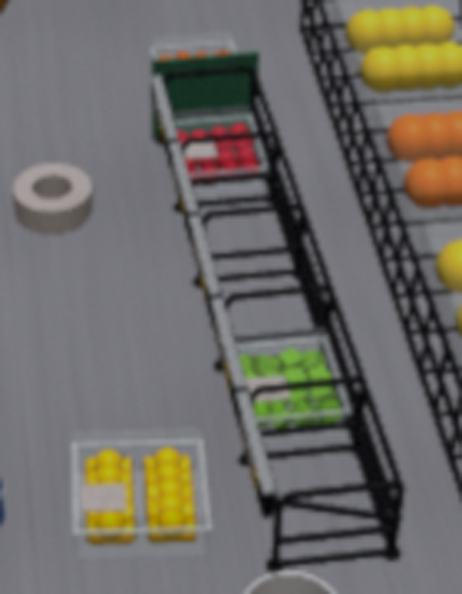

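Run:
```python
import pickle,numpy as np
from h import *
d=pickle.load(open('d0.pkl','rb'));t=d['top'];s=d['side']
c=lambda p:(np.array(p,float)+.5)/3.9-.5+[240,125]
c2=lambda p:(np.array(p,float)+.5)/3.3-.5+[300,140]
r=cast(t,c([[40,182],[763,182]]),81);print('rail top',r)
print('side rail front-top ends',cast(s,c2([[153,80],[262,497]]),81))
v=r[0]-r[1];print('yaw',np.degrees(np.arctan2(-v[0],v[1])),np.linalg.norm(v))
p=cast(t,c([[615,225],[736,236],[728,365],[606,355]]),50);print(p,p.mean(0))
q=cast(s,c2([[79,440],[203,438],[212,530],[72,532]]),50);print('side',q,q.mean(0))
for a in(p[:2],p[3:1:-1]):
  w=a[0]-a[1];print(np.degrees(np.arctan2(-w[0],w[1])),np.linalg.norm(w))
print('labels',cast(t,c([[168,332]]),30),'cup',cast(t,[[467,173]],75),'juice',cast(t,[[483,250]],140),'blue',cast(t,[[413,236],[435,250],[414,279],[392,262]],50),'purple',cast(t,[[349,246],[371,267],[348,290],[327,268]],50),'papaya',cast(t,[[227,156]],45), 'pineapple',cast(t,[[155,227]],110))
```

```text
rail top [[ 616.03181085  220.56175801   81.        ]
 [ 633.81982211 -335.70753157   81.        ]]
side rail front-top ends [[ 615.96690257  215.93680808   81.        ]
 [ 631.70892472 -336.28368642   81.        ]]
yaw 1.8315424139306513 556.5536235377747
[[ 602.22330173 -227.23603221   50.        ]
 [ 596.53202984 -322.73716158   50.        ]
 [ 494.54716982 -315.95266623   50.        ]
 [ 499.48103705 -220.63243854   50.        ]] [ 548.19588461 -271.63957464   50.        ]
side [[ 503.97137977 -234.22340519   50.        ]
 [ 601.66226871 -242.72621337   50.        ]
 [ 595.1278976  -337.24421001   50.        ]
 [ 490.86174434 -328.0004212    50.        ]] [ 547.9058226  -285.54856244   50.        ]
-3.4104377624338786 95.67056123709953
-2.9630406913243643 95.44783315550582
labels [[509.31854854 120.86493304  30.        ]] cup [[ 633.09470307 -434.31084026   75.        ]] juice [[ 399.526792 -453.435079  140.      ]] blue [[ 439.46922438 -275.434392     50.        ]
 [ 399.29345617 -342.05551351   50.        ]
 [ 311.40570623 -278.69708681   50.        ]
 [ 359.89903146 -212.46148152   50.        ]] purple [[ 403.81778331  -82.85756223   50.        ]
 [ 343.30927166 -149.74390997   50.        ]
 [ 273.75172813  -82.44542399   50.        ]
 [ 336.55049155  -18.58807988   50.        ]] papaya [[669.20540374 298.37963776  45.        ]] pineapple [[438.31612837 483.25237681 110.        ]]
```

Rack yaw is about +1.8°, with the rail3 front at about (624.5,-59). The pack is at about (548,-272), yaw about -3°. The side view puts its y 14 mm off, so I'll check that from the wrist. I'm now working out the first move.

```bash
cat > go.py <<'E'
import sys,numpy as np
from scipy.spatial.transform import Rotation as R
from plant import read_state
s=read_state();M=R.from_rotvec(s['eef_rot']).as_matrix()
yaw=np.degrees(np.arctan2(M[1,0],M[0,0]))%360
print('pos',s['position'].round(1),'yaw',round(yaw,2),'F',s['force'].round(1),'t',s['clock'],'w',round(s['width'],1))
if len(sys.argv)>1:
    x,y,z,w=map(float,sys.argv[1:])
    print('shift m',(M.T@(np.array([x,y,z])-s['position'])/1000).round(4),'spin',round(-np.radians(w-yaw),4))
E
python3 go.py 500 160 230 181.8
```

```text
pos [149.1 529.2 255.2] yaw 164.26 F [-0.1  0.7  0.1] t 0.1 w 88.0
shift m [-0.4379 -0.2601  0.0254] spin -0.3062
```

```bash
python3 -m handwheel '[[-0.04,-0.024,0.002,-0.03,0],[-0.08,-0.048,0.004,-0.06,0],[-0.12,-0.072,0.006,-0.09,0],[-0.155,-0.093,0.008,-0.12,0],[-0.19,-0.114,0.01,-0.15,0],[-0.225,-0.135,0.012,-0.18,0],[-0.26,-0.156,0.014,-0.21,0],[-0.295,-0.176,0.016,-0.24,0],[-0.33,-0.197,0.018,-0.26,0],[-0.365,-0.218,0.02,-0.28,0],[-0.4,-0.239,0.022,-0.306,0],[-0.438,-0.26,0.025,-0.306,0]]' 5
python3 - <<'E'
from plant import *
import cv2,pickle,time
s=read_state();i=get_image('wrist');i['state']=s
print(s['position'],s['width'],i['mount'],i['mtx'])
pickle.dump(i,open('w1.pkl','wb'));cv2.imwrite('pics/w1.png',i['frame'][:,:,::-1])
E
python3 go.py
```

```text
clock: 1.1
position: [494.1, 165.4, 231.2]
eef_rot: [0.051, -3.141, 0.0]
force: [0.3, 1.0, 0.5]
width: 10.5
[494.13063314 165.36945394 231.24756777] 10.510157457508308 [[ 1.23849133e-04 -9.45809163e-01 -3.24722976e-01  8.47332581e+01]
 [ 9.99998472e-01  6.83299913e-04 -1.60882479e-03 -9.07796934e-01]
 [ 1.74352441e-03 -3.24722281e-01  9.45807803e-01 -1.29569849e+02]
 [ 0.00000000e+00  0.00000000e+00  0.00000000e+00  1.00000000e+00]] [[291.01928508   0.         320.16653903]
 [  0.         291.01928508 198.75089863]
 [  0.           0.           1.        ]]
pos [498.8 160.9 230.3] yaw 181.55 F [ 2.8 -5.3  0.1] t 1.15 w 5.8
```

View pics/w1.png

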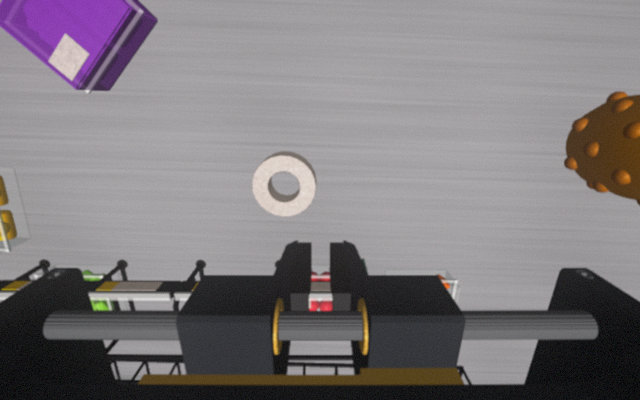

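The view shows the labels at (285,184), the rack feet at (43,265), (122,265) and (200,264), and a clear path to the rail. I'll move to stand 18 mm off rail1.

```bash
python3 go.py 590 165 82 181.8
```

```text
pos [498.8 160.9 230.3] yaw 181.55 F [ 2.8 -5.3  0.1] t 1.15 w 5.8
shift m [-0.0912  0.002   0.1484] spin -0.0044
```

```bash
python3 -m handwheel '[[-0.02,0,0.03,0,0],[-0.04,0,0.06,0,0],[-0.06,0.002,0.09,0,0],[-0.075,0.002,0.12,0,0],[-0.09,0.002,0.14,0,0],[-0.09,0.002,0.148,0,0],[-0.09,0.002,0.148,0,0],[-0.09,0.002,0.148,0,0]]'
python3 - <<'E'
from plant import *
import cv2,pickle
i=get_image('side');cv2.imwrite('pics/s2.png',cv2.resize(i['frame'][60:320,250:450,::-1],None,fx=2.3,fy=2.3))
E
python3 go.py 605 165 82 181.8
```

```text
clock: 1.82
position: [582.6, 172.2, 83.9]
eef_rot: [0.049, -3.141, 0.0]
force: [-0.4, 0.2, 0.5]
width: 0.9
pos [582.8 172.3  84.7] yaw 181.8 F [ 0.4 -0.1 -0.2] t 1.8667 w 0.6
shift m [-0.0219 -0.008   0.0027] spin 0.0
```

View pics/s2.png

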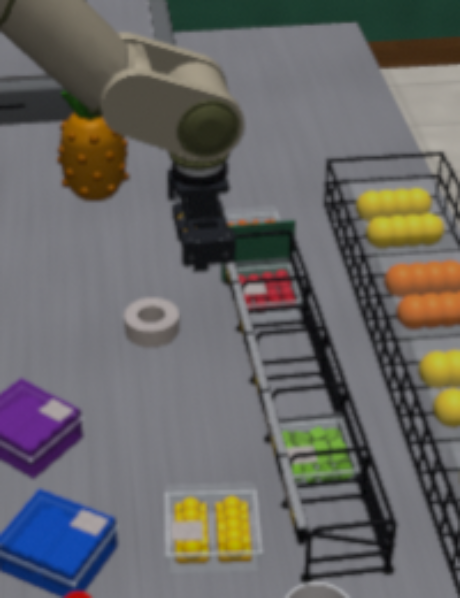

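The gripper, at about (205,230) in the crop, hangs just in front of rail1 and nothing is in the way. Next I'll ease in.

```bash
python3 -m handwheel '[[-0.006,-0.004,0.003,0,0],[-0.012,-0.007,0.003,0,0],[-0.016,-0.007,0.003,0,0],[-0.018,-0.007,0.003,0,0],[-0.018,-0.007,0.003,0,0],[-0.018,-0.007,0.003,0,0]]'
python3 -m handwheel '[[-0.001,0,0,0,0],[-0.002,0,0,0,0],[-0.003,0,0,0,0],[-0.004,0,0,0,0],[-0.004,0,0,0,0]]'
```

```text
clock: 2.37
position: [601.3, 165.7, 80.5]
eef_rot: [-0.049, 3.141, -0.0]
force: [0.5, 0.6, 0.0]
width: 0.1
clock: 2.78
position: [605.5, 165.8, 80.4]
eef_rot: [-0.049, 3.141, -0.0]
force: [-0.3, 0.3, 0.7]
width: 0.6
```

```bash
python3 -m handwheel '[[-0.001,0,0,0,0],[-0.002,0,0,0,0],[-0.003,0,0,0,0],[-0.003,0,0,0,0]]'
```

```text
clock: 3.12
position: [607.7, 165.9, 80.4]
eef_rot: [0.049, -3.139, 0.0]
force: [-4.3, 0.4, 3.2]
width: 0.6
```

Light contact with rail1 (about 4 N, TCP x 607.7). I'll slide a little along it, back off 4 mm to clear the joint, and travel to rail2.

```bash
python3 -m handwheel '[[0,-0.005,0,0,0],[0,-0.01,0,0,0],[0.003,-0.013,0,0,0],[0.006,-0.02,0,0,0],[0.006,-0.045,0,0,0],[0.006,-0.075,0,0,0],[0.006,-0.095,0,0,0],[0.006,-0.103,0,0,0],[0.004,-0.105,0,0,0],[0.002,-0.106,0,0,0],[0.001,-0.107,0,0,0],[0.001,-0.107,0,0,0]]'
python3 -m handwheel '[[-0.001,-0.001,0,0,0],[-0.001,-0.003,0,0,0],[-0.001,-0.005,0,0,0]]'
```

```text
clock: 4.12
position: [610.9, 59.7, 80.4]
eef_rot: [-0.051, 3.141, 0.0]
force: [-0.5, -0.7, -0.5]
width: 0.4
clock: 4.37
position: [611.3, 54.5, 80.2]
eef_rot: [0.05, -3.14, -0.001]
force: [-2.5, 1.5, 1.1]
width: 0.3
```

```bash
python3 -m handwheel '[[-0.0005,0,0,0,0],[-0.001,0,0,0,0],[-0.001,-0.002,0,0,0],[-0.001,-0.005,0,0,0]]'
```

```text
clock: 4.7
position: [611.5, 49.8, 79.9]
eef_rot: [0.05, -3.137, -0.002]
force: [-6.3, 3.6, 1.2]
width: 0.6
```

Rail2 is touched (6 N). Rail3 comes next, by the same pattern.

```bash
python3 -m handwheel '[[0,-0.003,0,0,0],[0.004,-0.006,0,0,0],[0.007,-0.015,0,0,0],[0.007,-0.045,0,0,0],[0.007,-0.075,0,0,0],[0.007,-0.095,0,0,0],[0.007,-0.102,0,0,0],[0.005,-0.104,0,0,0],[0.003,-0.104,0,0,0],[0.001,-0.104,0,0,0],[0.0,-0.104,0,0,0],[0.0,-0.106,0,0,0]]'
python3 -m handwheel '[[-0.0005,0,0,0,0],[-0.0005,-0.002,0,0,0],[-0.0005,-0.005,0,0,0]]'
```

```text
clock: 5.7
position: [614.9, -55.1, 80.2]
eef_rot: [0.052, -3.137, -0.002]
force: [-6.6, 4.6, 1.9]
width: 0.4
clock: 5.95
position: [615.0, -59.2, 79.7]
eef_rot: [0.053, -3.135, -0.004]
force: [-7.3, 4.8, -0.1]
width: 0.4
```

Rail3 is touched too (7 N), which fits a rack yaw of 1.87° and a rail front at about (624,-58). Next I'll retreat, rise and go to the pack's right side.

```bash
python3 -m handwheel '[[0.015,0,0,0,0],[0.04,0,-0.02,0,0],[0.06,0,-0.05,0,0],[0.06,0,-0.09,0,0],[0.06,0,-0.1,0,0],[0.06,0,-0.1,0,0]]'
python3 go.py 548 -345 180 91.9
```

```text
clock: 6.45
position: [558.2, -63.1, 183.7]
eef_rot: [-0.051, 3.135, -0.003]
force: [0.4, -0.2, -0.5]
width: 0.2
pos [558.2 -63.1 183.7] yaw 181.88 F [ 0.4 -0.2 -0.5] t 6.45 w 0.2
shift m [ 0.0195 -0.2814  0.0042] spin 1.5704
```

```bash
python3 -m handwheel '[[0,-0.025,0,0.12,0.05],[0,-0.05,0,0.24,0.05],[0.005,-0.075,0,0.36,0.05],[0.01,-0.1,0,0.48,0.05],[0.01,-0.125,0,0.6,0.05],[0.015,-0.15,0,0.72,0.05],[0.015,-0.175,0,0.84,0.05],[0.02,-0.2,0,0.96,0.05],[0.02,-0.225,0,1.08,0.05],[0.02,-0.25,0,1.2,0.05],[0.02,-0.27,0,1.32,0.05],[0.02,-0.281,0,1.44,0.05]]' 10
python3 -m handwheel '[[0,0,0,0.12,0.05],[0,0,0,0.12,0.05],[0,0,0,0.12,0.05],[0,0,0,0.12,0.05]]'
python3 - <<'E'
from plant import *
import cv2,pickle
s=read_state();i=get_image('wrist');i['state']=s
pickle.dump(i,open('w2.pkl','wb'));cv2.imwrite('pics/w2.png',i['frame'][:,:,::-1])
E
python3 go.py
```

```text
clock: 7.45
position: [545.8, -346.7, 177.8]
eef_rot: [-2.041, -2.385, 0.0]
force: [-0.1, 0.1, 0.3]
width: 49.8
clock: 7.78
position: [546.0, -344.4, 179.4]
eef_rot: [-2.168, -2.271, -0.0]
force: [0.0, -0.0, -0.0]
width: 49.9
pos [ 545.9 -344.5  179.8] yaw 92.63 F [ 0.2 -0.2  0.4] t 7.8333 w 49.9
```

View pics/w2.png

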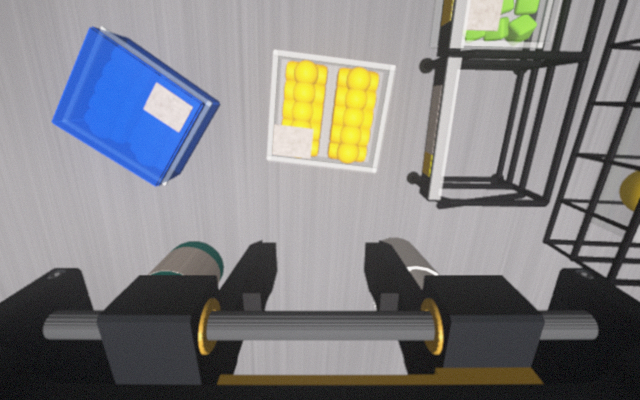

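The lid corners are at (274,51), (395,66), (377,172) and (267,158). The cup and juice stand behind the fingers.

```bash
cat >> h.py <<'E'
def wcam(i):
    from scipy.spatial.transform import Rotation as R
    s=i['state'];T=np.eye(4);T[:3,:3]=R.from_rotvec(s['eef_rot']).as_matrix();T[:3,3]=s['position']
    i['cam_to_world']=T@i['mount'];return i
E
cat > m.py <<'E'
import pickle,sys,json
from h import *
i=wcam(pickle.load(open(sys.argv[1],'rb')))
p=cast(i,json.loads(sys.argv[2]),50)  # corners: in order, [near-left.., ] around
print(p.round(1)[:,:2],p.mean(0).round(1))
a=np.radians(1.87);B=np.array([[np.cos(a),np.sin(a)],[-np.sin(a),np.cos(a)]])
q=(p[:,:2]-[624,-58])@B.T
print('rack',q.round(1),q.mean(0).round(1))
for k in range(4):
    e=q[(k+1)%4]-q[k];print(np.degrees(np.arctan2(e[1],e[0])).round(1),np.linalg.norm(e).round(1))
E
python3 m.py w2.pkl '[[274,51],[395,66],[377,172],[267,158]]'
python3 - <<'E'
import pickle
from h import *
i=wcam(pickle.load(open('w2.pkl','rb')))
print(cast(i,[[430,198]],81),cast(i,[[218,101]],50))
E
```

```text
[[ 503.3 -226.1]
 [ 601.8 -232.5]
 [ 596.8 -321.5]
 [ 496.7 -313.3]] [ 549.7 -273.3   50. ]
rack [[-126.1 -164. ]
 [ -27.9 -173.7]
 [ -35.8 -262.5]
 [-135.6 -251. ]] [ -81.3 -212.8]
-5.6 98.7
-95.1 89.1
173.4 100.5
83.8 87.5
[[ 636.64577889 -334.11411869   81.        ]] [[ 455.82291157 -266.43106459   50.        ]]
```

The pack centre is at about rack (-81,-213), turned about -5.5° against the rack. I'll descend on its right with the fingers at 60 mm, tips at z≈27 so the gripper body clears the 83 mm rack, then push left.

```bash
python3 -m handwheel '[[-0.006,0.0065,0,0.013,0.06],[-0.006,0.0065,0.03,0.013,0.06],[-0.006,0.0065,0.06,0.013,0.06],[-0.006,0.0065,0.09,0.013,0.06],[-0.006,0.0065,0.115,0.013,0.06],[-0.006,0.0065,0.13,0.013,0.06],[-0.006,0.0065,0.136,0.013,0.06],[-0.006,0.0065,0.136,0.013,0.06],[-0.006,0.0065,0.136,0.013,0.06]]'
python3 go.py 552.5 -350.5 44 91.87
```

```text
clock: 8.58
position: [552.9, -351.1, 45.2]
eef_rot: [2.187, 2.254, 0.0]
force: [-0.0, -0.4, 0.7]
width: 60.0
pos [ 552.9 -351.1   45.2] yaw 91.73 F [-0.  -0.4  0.7] t 8.5833 w 60.0
shift m [ 0.0006 -0.0004  0.0012] spin -0.0025
```

```bash
python3 -m handwheel '[[0.005,0,0.001,-0.002,0.06],[0.01,0,0.001,-0.002,0.06],[0.015,0,0.001,-0.002,0.06],[0.019,0,0.001,-0.002,0.06],[0.023,0,0.001,-0.002,0.06],[0.027,0,0.001,-0.002,0.06],[0.031,0,0.001,-0.002,0.06],[0.035,0,0.001,-0.002,0.06],[0.04,0,0.001,-0.002,0.06],[0.045,0,0.001,-0.002,0.06],[0.05,0,0.001,-0.002,0.06],[0.055,0,0.001,-0.002,0.06]]'
python3 -m handwheel '[[0.006,0,0,0,0.06],[0.012,0,0,0,0.06],[0.018,0,0,0,0.06],[0.024,0,0,0,0.06],[0.03,0,0,0,0.06],[0.036,0,0,0,0.06],[0.042,0,0,0,0.06],[0.048,0,0,0,0.06],[0.053,0,0,0,0.06],[0.057,0,0,0,0.06],[0.06,0,0,0,0.06],[0.06,0,0,0,0.06]]'
python3 - <<'E'
from plant import *
import cv2,pickle
s=read_state();i=get_image('wrist');i['state']=s
pickle.dump(i,open('w3.pkl','wb'));cv2.imwrite('pics/w3.png',i['frame'][:,:,::-1])
E
python3 go.py
```

```text
clock: 9.58
position: [550.8, -295.6, 43.4]
eef_rot: [2.187, 2.256, -0.0]
force: [0.1, -2.1, 1.9]
width: 59.8
clock: 10.58
position: [548.8, -235.2, 43.3]
eef_rot: [-2.186, -2.255, -0.0]
force: [-0.4, -0.7, 0.0]
width: 60.1
pos [ 548.8 -235.4   43.2] yaw 91.79 F [-0.1  0.1  0. ] t 10.6333 w 59.9
```

View pics/w3.png

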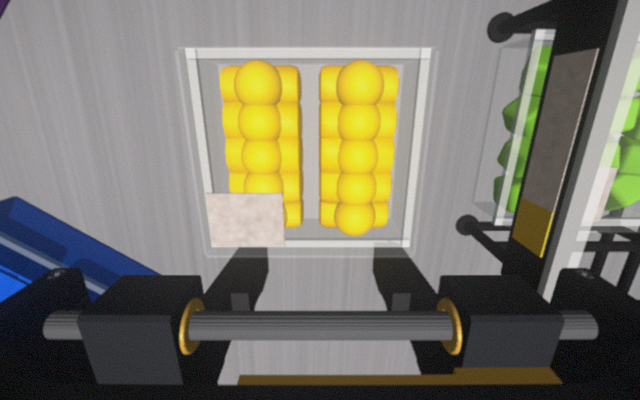

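The pack now sits square to the fingers, with corners at (180,48), (434,48), (410,247) and (208,247). The rail clears it on the right.

```bash
python3 m.py w3.pkl '[[180,48],[434,48],[410,247],[208,247]]'
```

```text
[[ 492.5 -134.7]
 [ 589.1 -131.7]
 [ 591.1 -216.5]
 [ 495.3 -219.6]] [ 542.  -175.6   50. ]
rack [[-133.9  -72.4]
 [ -37.3  -72.5]
 [ -38.1 -157.3]
 [-133.9 -157.3]] [ -85.8 -114.9]
-0.1 96.6
-90.5 84.8
180.0 95.8
90.0 84.9
```

Contact geometry puts the pack centre at ry≈-118 and the image at about -117, so they agree. I'll push another 118 mm, slowing towards the end.

```bash
python3 -m handwheel '[[0.004,0,0,-0.001,0.06],[0.01,0,0,-0.001,0.06],[0.016,0,0,-0.001,0.06],[0.022,0,0,-0.001,0.06],[0.028,0,0,-0.001,0.06],[0.034,0,0,-0.001,0.06],[0.04,0,0,-0.001,0.06],[0.046,0,0,-0.001,0.06],[0.052,0,0,-0.001,0.06],[0.058,0,0,-0.001,0.06],[0.064,0,0,-0.001,0.06],[0.07,0,0,-0.001,0.06]]'
python3 -m handwheel '[[0.006,0,0,0,0.06],[0.012,0,0,0,0.06],[0.018,0,0,0,0.06],[0.024,0,0,0,0.06],[0.029,0,0,0,0.06],[0.033,0,0,0,0.06],[0.037,0,0,0,0.06],[0.04,0,0,0,0.06],[0.043,0,0,0,0.06],[0.045,0,0,0,0.06],[0.046,0,0,0,0.06],[0.046,0,0,0,0.06]]'
python3 go.py
```

```text
clock: 11.63
position: [546.8, -165.5, 43.4]
eef_rot: [2.186, 2.257, 0.0]
force: [-0.1, -1.0, -0.6]
width: 59.8
clock: 12.63
position: [545.3, -119.9, 43.4]
eef_rot: [-2.185, -2.257, -0.0]
force: [0.7, -0.4, 0.7]
width: 59.9
pos [ 545.3 -119.9   43.4] yaw 91.84 F [ 0.7 -0.4  0.7] t 12.6333 w 59.9
```

```bash
python3 -m handwheel '[[0.001,0,0,0,0.06],[0.002,0,0,0,0.06],[0.0028,0,0,0,0.06],[0.0028,0,0,0,0.06],[0.0028,0,0,0,0.06],[-0.005,0,0,0,0.06],[-0.015,0,0,0,0.06],[-0.025,0,-0.01,0,0.06],[-0.025,0,-0.04,0,0.06],[-0.025,0,-0.07,0,0.06],[-0.025,0,-0.09,0,0.06],[-0.025,0,-0.1,0,0.06]]'
python3 -m handwheel '[[0,0,-0.005,0,0.06],[0,0,-0.005,0,0.06],[0,0,-0.005,0,0.06]]'
python3 - <<'E'
from plant import *
import cv2,pickle
s=read_state();i=get_image('wrist');i['state']=s
pickle.dump(i,open('w4.pkl','wb'));cv2.imwrite('pics/w4.png',i['frame'][:,:,::-1])
E
python3 go.py
```

```text
clock: 13.63
position: [546.9, -146.4, 146.2]
eef_rot: [2.184, 2.253, 0.002]
force: [0.2, 0.5, 0.0]
width: 60.4
clock: 13.88
position: [545.7, -145.2, 147.3]
eef_rot: [-2.185, -2.255, 0.001]
force: [-0.0, 0.4, 0.0]
width: 59.7
pos [ 545.7 -145.1  147.1] yaw 91.83 F [-0.4 -1.   0.6] t 13.9333 w 60.4
```

View pics/w4.png

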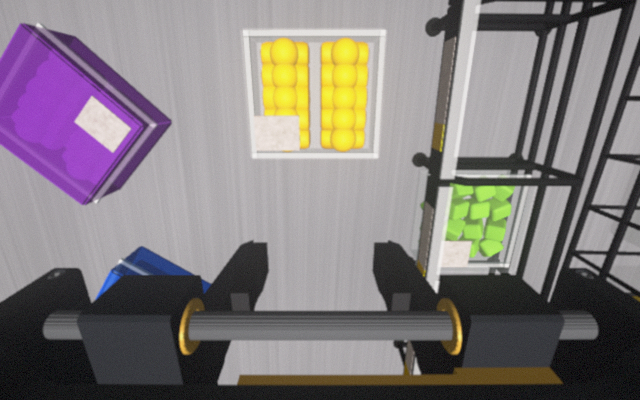

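The pack is square at (244,30), (386,30), (379,158) and (252,158). The two hoop feet bounding gap 3 are at (436,26) and (422,160).

```bash
python3 m.py w4.pkl '[[244,30],[386,30],[379,158],[252,158]]'
python3 - <<'E'
import pickle
from h import *
i=wcam(pickle.load(open('w4.pkl','rb')))
a=np.radians(1.87);B=np.array([[np.cos(a),np.sin(a)],[-np.sin(a),np.cos(a)]])
for z in (4,81):
  p=cast(i,[[436,26],[422,160],[442,180]],z);print(z,p.round(1),((p[:,:2]-[624,-58])@B.T).round(1))
print((B@(np.array([545.7,-145.1])-[624,-58])))
E
```

```text
[[ 489.1  -18.1]
 [ 587.   -15. ]
 [ 590.8 -104. ]
 [ 490.8 -107.3]] [539.4 -61.1  50. ]
rack [[-133.5   44.3]
 [ -35.6   44.2]
 [ -34.7  -44.9]
 [-134.7  -44.9]] [-84.6  -0.3]
-0.1 97.9
-89.5 89.1
180.0 100.0
89.2 89.2
4 [[ 636.8   -1.3    4. ]
 [ 641.3 -113.3    4. ]
 [ 663.6 -132.2    4. ]] [[ 14.7  56.3]
 [ 15.5 -55.8]
 [ 37.2 -75.4]]
81 [[ 610.5  -18.2   81. ]
 [ 613.7  -98.6   81. ]
 [ 629.7 -112.2   81. ]] [[-12.2  40.2]
 [-11.6 -40.2]
 [  4.  -54.3]]
[-81.10053573 -84.49853906]
```

Feet at ±56 confirm the gap centre, and the pack centre is at ry≈-0.3, yaw about 0. It's lined up. I'll move behind it.

```bash
python3 go.py 462 -63.3 147 181.87
```

```text
pos [ 545.7 -145.1  147.1] yaw 91.83 F [-0.4 -1.   0.6] t 13.9333 w 60.4
shift m [ 0.0844 -0.081   0.0003] spin -1.5715
```

```bash
python3 -m handwheel '[[0.008,-0.008,0,-0.12,0.06],[0.016,-0.016,0,-0.24,0.06],[0.024,-0.024,0,-0.36,0.06],[0.032,-0.032,0,-0.48,0.06],[0.04,-0.04,0,-0.6,0.06],[0.048,-0.048,0,-0.72,0.06],[0.056,-0.056,0,-0.84,0.06],[0.064,-0.064,0,-0.96,0.06],[0.072,-0.071,0,-1.08,0.06],[0.08,-0.078,0,-1.2,0.06],[0.084,-0.081,0,-1.32,0.06],[0.084,-0.081,0,-1.44,0.06]]'
python3 -m handwheel '[[0,0,0,-0.12,0.06],[0,0,0,-0.131,0.06],[0,0,0,-0.131,0.06],[0,0,0,-0.131,0.06]]'
python3 go.py 462 -63.3 46 181.87
```

```text
clock: 14.93
position: [461.4, -62.8, 147.3]
eef_rot: [-0.145, -3.136, -0.002]
force: [1.1, -0.1, 0.4]
width: 59.9
clock: 15.27
position: [462.4, -63.7, 147.9]
eef_rot: [0.045, -3.14, -0.001]
force: [-0.4, 0.3, 0.5]
width: 60.2
pos [462.4 -63.7 147.9] yaw 181.65 F [-0.4  0.3  0.5] t 15.2667 w 60.2
shift m [0.0003 0.0004 0.1019] spin -0.0038
```

```bash
python3 -m handwheel '[[0,0.0004,0.03,-0.003,0.06],[0,0.0004,0.06,-0.003,0.06],[0,0.0004,0.085,-0.003,0.06],[0,0.0004,0.098,-0.003,0.06],[0,0.0004,0.102,-0.003,0.06],[0,0.0004,0.102,-0.003,0.06],[0,0.0004,0.102,-0.003,0.06]]'
python3 -m handwheel '[[-0.004,0,0,0,0.06],[-0.009,0,0,0,0.06],[-0.013,0,0,0,0.06],[-0.016,0,0,0,0.06],[-0.019,0,0,0,0.06],[-0.022,0,0,0,0.06],[-0.026,0,0,0,0.06],[-0.031,0,0,0,0.06],[-0.036,0,0,0,0.06],[-0.041,0,0,0,0.06],[-0.046,0,0,0,0.06],[-0.046,0,0,0,0.06]]'
python3 go.py 611 -58.4 46 181.87
```

```text
clock: 15.85
position: [462.8, -63.5, 46.9]
eef_rot: [-0.054, 3.141, -0.0]
force: [-0.6, 0.6, -0.0]
width: 60.1
clock: 16.85
position: [509.7, -61.9, 46.4]
eef_rot: [-0.055, 3.14, -0.001]
force: [0.2, 1.1, -0.1]
width: 60.0
pos [509.7 -61.9  46.4] yaw 182.02 F [ 0.2  1.1 -0.1] t 16.85 w 60.0
shift m [-1.013e-01 -1.000e-04  5.000e-04] spin 0.0027
```

```bash
python3 -m handwheel '[[-0.004,0,0,0,0.06],[-0.008,0,0,0,0.06],[-0.012,0,0,0,0.06],[-0.016,0,0,0,0.06],[-0.02,0,0,0,0.06]]'
python3 -m handwheel '[[-0.004,0,0,0,0.06],[-0.008,0,0,0,0.06],[-0.012,0,0,0,0.06],[-0.016,0,0,0,0.06],[-0.02,0,0,0,0.06],[-0.024,0,0,0,0.06],[-0.028,0,0,0,0.06]]'
python3 - <<'E'
from plant import *
import cv2
i=get_image('top');cv2.imwrite('pics/t5.png',cv2.resize(i['frame'][125:235,240:445,::-1],None,fx=3.9,fy=3.9,interpolation=cv2.INTER_CUBIC))
E
python3 go.py 611 -58.4 46 181.87
```

```text
clock: 17.27
position: [528.9, -61.0, 46.3]
eef_rot: [0.055, -3.141, -0.0]
force: [-0.7, 0.6, -0.9]
width: 60.2
clock: 17.85
position: [556.8, -60.0, 46.4]
eef_rot: [0.055, -3.141, -0.0]
force: [-0.9, -0.3, -0.4]
width: 60.0
pos [557.5 -60.1  46.5] yaw 182.02 F [0.3 0.3 0.5] t 17.9 w 60.1
shift m [-0.0535 -0.0002  0.0005] spin 0.0026
```

View pics/t5.png

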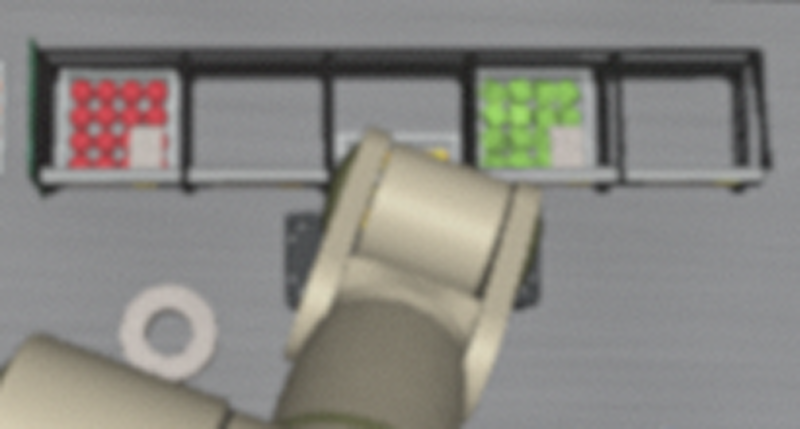

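The pack's front edge (crop row about 133, columns 335–460) is inside gap 3 and centred, and its neighbours haven't moved. I'll continue, then creep in to the stop.

```bash
python3 -m handwheel '[[-0.004,0,0,0.002,0.06],[-0.008,0,0,0.002,0.06],[-0.012,0,0,0.002,0.06],[-0.016,0,0,0.002,0.06],[-0.02,0,0,0.002,0.06],[-0.024,0,0,0.002,0.06],[-0.028,0,0,0.002,0.06],[-0.032,0,0,0.002,0.06],[-0.036,0,0,0.002,0.06],[-0.039,0,0,0.002,0.06],[-0.042,0,0,0.002,0.06],[-0.045,0,0,0.002,0.06]]'
python3 -m handwheel '[[-0.001,0,0,0,0.06],[-0.002,0,0,0,0.06],[-0.003,0,0,0,0.06],[-0.004,0,0,0,0.06],[-0.005,0,0,0,0.06],[-0.006,0,0,0,0.06]]'
python3 go.py 611 -58.4 46 181.87
```

```text
clock: 18.9
position: [601.7, -58.4, 46.5]
eef_rot: [0.052, -3.141, 0.0]
force: [-2.5, 0.1, 1.4]
width: 59.6
clock: 19.4
position: [607.5, -58.3, 46.4]
eef_rot: [0.052, -3.141, -0.0]
force: [-1.8, 0.1, 1.1]
width: 59.9
pos [607.5 -58.3  46.4] yaw 181.9 F [-1.8  0.1  1.1] t 19.4 w 59.9
shift m [-0.0035 -0.0003  0.0004] spin 0.0006
```

```bash
python3 -m handwheel '[[-0.001,0,0,0,0.06],[-0.002,0,0,0,0.06],[-0.002,0,0,0,0.06]]'
python3 -m handwheel '[[-0.0005,0,0,0,0.06],[-0.001,0,0,0,0.06],[-0.001,0,0,0,0.06]]'
```

```text
clock: 19.65
position: [609.7, -58.2, 46.4]
eef_rot: [-0.052, 3.141, -0.0]
force: [-1.3, 0.6, 0.7]
width: 60.1
clock: 19.9
position: [610.5, -58.2, 46.4]
eef_rot: [-0.052, 3.141, -0.0]
force: [-1.4, -0.1, 1.0]
width: 60.3
```

```bash
python3 -m handwheel '[[-0.0005,0,0,0,0.06],[-0.001,0,0,0,0.06],[-0.001,0,0,0,0.06]]'
python3 go.py
```

```text
clock: 20.15
position: [610.9, -58.1, 46.4]
eef_rot: [0.052, -3.14, -0.0]
force: [-4.1, -0.1, 3.8]
width: 60.4
pos [610.9 -58.1  46.4] yaw 181.9 F [-4.1 -0.1  3.8] t 20.15 w 60.4
```

```bash
python3 -m handwheel '[[-0.0005,0,0,0,0.06],[-0.0005,0,0,0,0.06],[-0.0005,0,0,0,0.06]]'
```

```text
clock: 20.4
position: [611.0, -58.1, 46.4]
eef_rot: [0.052, -3.139, -0.0]
force: [-7.5, -0.4, 3.9]
width: 60.0
```

At the stop: the force is rising with no more travel, at the predicted TCP x of 611. I'll back off, rise and look.

```bash
python3 -m handwheel '[[0.003,0,0,0,0.06],[0.01,0,0,0,0.06],[0.025,0,0,0,0.06],[0.05,0,-0.01,0,0.06],[0.08,0,-0.04,0,0.06],[0.1,0,-0.08,0,0.06],[0.12,0,-0.11,0,0.06],[0.15,0,-0.14,0,0.06],[0.18,0,-0.15,0,0.06],[0.2,0,-0.15,0,0.06],[0.21,0,-0.15,0,0.06],[0.21,0,-0.15,0,0.06]]'
python3 -m handwheel '[[0.02,0,0,0,0.06],[0.04,0,0,0,0.06],[0.04,0,0,0,0.06],[0.04,0,0,0,0.06]]'
python3 - <<'E'
from plant import *
import cv2,numpy as np
a=get_image('top')['frame'][125:235,200:480,::-1];b=get_image('side')['frame'][140:350,300:440,::-1]
a=cv2.resize(a,(784,308),interpolation=cv2.INTER_CUBIC);b=cv2.resize(b,(420,630),interpolation=cv2.INTER_CUBIC)
cv2.imwrite('pics/f1.png',a);cv2.imwrite('pics/f2.png',cv2.resize(b,(400,600)))
E
python3 go.py
```

```text
clock: 21.4
position: [400.7, -64.9, 196.5]
eef_rot: [-0.051, 3.141, -0.0]
force: [0.4, 0.8, 0.1]
width: 60.0
clock: 21.73
position: [362.8, -66.7, 196.3]
eef_rot: [-0.051, 3.141, 0.0]
force: [0.5, 0.2, 0.3]
width: 59.9
pos [363.3 -66.8 196.3] yaw 181.9 F [ 0.  -0.3  0.3] t 21.8333 w 59.8
```

View pics/f1.png

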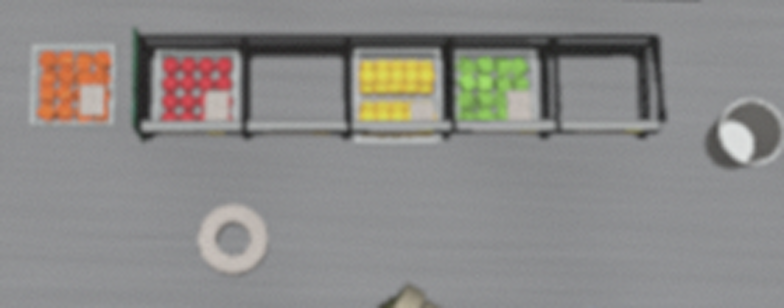

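View pics/f2.png

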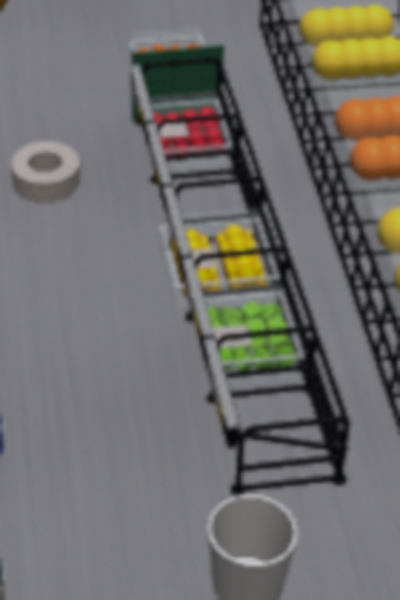

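Both views show the pack flat and square in the third gap, at columns 353–440 of the top crop. Its back is at the stop and its near edge shows just in front of the rail. Berries, melon, papaya, labels and cup haven't moved, and the robot touches nothing.

```bash
python3 -c "
from plant import *
print(sign_off())"
```

```text
the job is handed in; nothing more can be done
None
```

The job is done and handed in after about 22 s of the 72 s allowed. The pineapple pack is in the third gap, against the back stop.

- **Counting:** I touched rail1, rail2 and rail3 in that order with the closed fingertips, at about 4, 6 and 7 N. I slid a little along each piece and backed off a few mm between pieces, so it was not one continuous stroke. This way I never touched two pieces at once.
- **Pushing:** I pushed the pack sideways until it lined up with the third gap, then straight in. The last check before the push in put it within about 0.5 mm of the gap's centre, with its yaw within about 1° of the rack. At the stop the force rose to 7.5 N with no further travel, at the predicted tool position (x = 611 mm).
- **Last checks:** The final top and side views show the pack flat and square in the gap. The berries, melon, papaya, labels and cup are where they were. The final crops did not cover the juice, the whole pineapple or the blue and purple packs; the pushes and the retreat were planned to clear them.
- **Disagreements:** The first side view put the pack's y position about 14 mm off the top view, and wrist views agreed with the top view. Wrist views also measured the lid about 5–10% small, which hardly affects its centre.

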